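# Line up the seasonings by height on the cork-inset board

## Robot

A 6-joint arm with a two-finger parallel gripper is mounted at the origin on a cart in front of the work surface, level with it; the furniture and walls round the work are solid. World frame = base frame: x ahead of the robot, y to its left, z up, the work surface at z = 0. Lengths are in mm, angles in rad, forces in N, time in s.
With the tool pointing down it reaches from about 275 to 750 mm from the base axis. Payload 10.2 kg.
Tool frame: the origin (TCP) lies on the centre line of the jaws, within the pads' length; the fingertips stand r.tip_extent ahead of it and the grasp point (between the pads) lies 5 mm behind it (r.tip_extent is the distance from the TCP to the fingertips, in mm); z points along the fingers, y is the line along which they close (so a half turn about z gives the same grasp; the last joint's range is limited). The gripper opens to 85 mm and grips with 20 to 120 N. Pads are 22 mm wide; open, the fingers measure 114 mm over their backs; the gripper's body (76 mm by 85 mm) begins 54 mm behind the grasp point. The pads swing forward as they close: fully open they stand 13 mm farther back than shut.
Start: joints at [-1.53, 0.313, 1.498, -0, 1.331, -0.223], TCP at [136.881, -506.848, 211.394] pointing down, gripper open.
Joint ranges: [-2.94, 2.94], [-0.97, 2.17], [0.19, 2.56], [-1.23, 4.37], [0.02, 3.11], [-2.88, 2.88]. Speed limits (rad/s): [2.39, 2.39, 3.01, 3.14, 3.14, 3.14].

## Interface

Orientations are given as a unit quaternion [x, y, z, w].
In Python, from bench import r gives the robot as it stands.
- The arm moves only by the shell command python3 -m creep 'ROWS' [FORCE]. ROWS is JSON, a list of rows, each a list of 3 entries, a list of its own where there are three numbers: the shift along the tool's x, y, z in m, then the turn, a rotation vector about the tool's x, y, z in rad, then the finger opening in m, from 0 to 0.0854. A call has 1 to 12 rows; each row is the pose to reach, as a shift and turn from the pose commanded when the call began, along the tool's axes at that moment; what a row does not reach only later rows make up. A row lasts 1/10 s, in which the tool goes at most 50 mm and 8.59 degrees, less where a joint would pass 70% of its speed; a pose out of reach is approached as far as the arm can. A call with a gripper value outside its range is refused whole. The fingers move at their own pace and stop on an object; FORCE is the grip in N (left out, the last holds). Time passes only in rows, so rows that repeat a pose let the fingers close. It gives the time, the measured TCP pose, the force, the opening and the grip force at its end, in the units of the state.
- r.get_state(): the state, without advancing time (a new reading comes with each control period).
- r.camera(name): name is "scene" or "top"; returns a dict with "color" (384x512x3 uint8, blue, green, red), "vfov" (degrees; the focal length in pixels is half the picture's height over the tangent of half this angle, whatever the lens; pixels are square), "cx", "cy" (the principal point, pixels), "D" ([k1, k2, p1, p2, k3] as OpenCV has them; the pictures are not rectified), "cam_to_world" (4x4, takes a point from camera to world coordinates). Camera axes: x right, y up, looking along -z (the intrinsics and any distortion apply to the point x, -y, -z); pixel columns grow to the right and rows downward; lengths in mm; the calibration is good to about 2 mm. A picture is of the moment at which its call begins. There is no depth.
- r.sign_off(): hands the job in; it is judged then, once.
The state is a dict: "clock": time; "joints": joint angles; "dq": joint speeds; "joint_torque": joint torques, N m; "tcp_pos": TCP position; "eef_rot": TCP orientation; "wrist_force": force on the tool from outside, world axes, zero at the start; "torque": the same for the moment, N m; "width": finger opening in mm; "gripper_force": force on a finger pad.
Only numpy, scipy, OpenCV 4.12 (cv2) and the standard library are available. Lean on these libraries where they do the work, as an engineer would, in place of code of your own. Each camera call takes 0.05 s, during which the arm holds its last target. There are 200 camera calls.

## Task

Stand the food tin, the spice jar, the clip-top jar and the pepper mill from the row behind the wooden board onto that board, upright and centred on its four cork discs, one on each disc, in order of height: the tallest on the disc nearest the oil bottle, the shortest on the disc farthest from it. Leave the oil bottle where it stands.

Things in the scene. Friction and masses are not known exactly. Their poses are not given: they have to be found in the camera images.
- tin: Small food tin, a cylinder 57 mm across, 72 mm tall: shortest of the four. Origin: centre of its underside, z up. Grip anywhere on its side. At the start the four stand upright on the worktop in any order in one row behind the board, about 110 mm apart; a garlic bulb and a kitchen timer (60 and 63 mm across, under 60 mm tall) stand in the same row and are not part of the job.
- spice_jar: Round glass spice jar with a red cap, 106 mm tall: body 42 mm across, cap 45 mm across from 85 to 106 mm up. Second shortest. Origin: centre of its underside, z up. Grip it by the cap or the body.
- clip_jar: Round clear glass jar with a clip-top lid (shut, does not open) and wire bail, filled with something pale; 123 mm tall, body 68 mm across up to 103 mm, lid about 57 mm across from 106 to 119 mm up. Second tallest. Origin: centre of its underside, z up. Grip it by the upper body, about 90 mm up.
- mill: Dark wooden pepper mill, 170 mm tall: body 58 mm across at most, rounded head 49 mm across from 123 to 159 mm up (it does not turn) with a 12 mm button on top. Tallest. Origin: centre of its underside, z up. Grip it by the head, about 141 mm up.
- board_row: Fixed pale wooden board, 104 x 376 x 12 mm, flat on the worktop near its front edge, its long side roughly across in front of the robot. Origin: centre of its underside; y along its length, x across, z up. The four cork discs lie in a straight row on its y axis at y = -135, -45, +45, +135 mm; their tops are 16 mm above the worktop.
- cork_a: One of four alike cork discs let into the board, 84 mm across, 4 mm thick, fixed. Origin: centre of its underside, 12 mm above the worktop; its top is 16 mm above the worktop. Which of the four lies where in the row changes from start to start: go by position, not by name.
- cork_b: One of four alike cork discs let into the board, 84 mm across, 4 mm thick, fixed. Origin: centre of its underside, 12 mm above the worktop; its top is 16 mm above the worktop. Which of the four lies where in the row changes from start to start: go by position, not by name.
- cork_c: One of four alike cork discs let into the board, 84 mm across, 4 mm thick, fixed. Origin: centre of its underside, 12 mm above the worktop; its top is 16 mm above the worktop. Which of the four lies where in the row changes from start to start: go by position, not by name.
- cork_d: One of four alike cork discs let into the board, 84 mm across, 4 mm thick, fixed. Origin: centre of its underside, 12 mm above the worktop; its top is 16 mm above the worktop. Which of the four lies where in the row changes from start to start: go by position, not by name.
- oil_bottle: Tall dark green oil bottle with a dark red cap, 61 mm across, 267 mm tall, loose, standing on the worktop beyond one end of the board (either end), 240 mm along from the board's middle, 20 to 35 mm nearer the robot than the corks' line. Origin: centre of its underside, z up. The tallest thing goes at its end. A low green cup stands at the other end.
There are look-alikes about, which are no part of the job. Leave any pink or turquoise look-alike of the mill alone.

How it is judged (in metres and radians):
At the end, for the whole second after the job is handed in: Counting from the oil bottle's end, the corks carry mill, clip-top jar, spice jar, tin, each within 12 mm of its cork's centre along and across the board, resting on the cork, upright within 0.08 rad and still; the oil bottle upright and not shifted by over 30 mm (((y of oil_bottle in the frame of board_row above 0 m and y of mill in the frame of board_row between 0.123 and 0.147 m and y of clip_jar in the frame of board_row between 0.033 and 0.057 m and y of spice_jar in the frame of board_row between -0.057 and -0.033 m and y of tin in the frame of board_row between -0.147 and -0.123 m) or (y of oil_bottle in the frame of board_row below 0 m and y of mill in the frame of board_row between -0.147 and -0.123 m and y of clip_jar in the frame of board_row between -0.057 and -0.033 m and y of spice_jar in the frame of board_row between 0.033 and 0.057 m and y of tin in the frame of board_row between 0.123 and 0.147 m)) and x of tin in the frame of board_row between -0.012 and 0.012 m and z of tin in the frame of board_row between 0.012 and 0.02 m and angle between each of tin, spice_jar, clip_jar, mill's own z axis and vertical below 0.08 rad and linear speed of each of tin, spice_jar, clip_jar, mill below 0.02 m/s and x of spice_jar in the frame of board_row between -0.012 and 0.012 m and z of spice_jar in the frame of board_row between 0.012 and 0.02 m and x of clip_jar in the frame of board_row between -0.012 and 0.012 m and z of clip_jar in the frame of board_row between 0.012 and 0.02 m and x of mill in the frame of board_row between -0.012 and 0.012 m and z of mill in the frame of board_row between 0.012 and 0.02 m and angle between oil_bottle's own z axis and vertical below 0.1 rad); the robot touches nothing.
It fails at once if the oil bottle is moved more than 30 mm (distance of oil_bottle from where it was at the start of the episode above 0.03 m).
It also fails if it takes over 112 s, if anything falls off the work surface, if the arm or the gripper's body presses on something with over 40 N, if the wrist force passes 120 N, or if a joint passes its speed limit or range.

## Working session

There is one attempt and no reset: what is moved stays moved. The work goes in short steps, Python scripts to look and compute and a shell command to move; the robot and the scene stay as the last step left them, time stands still between calls to the robot, and variables do not carry over. Pictures are saved under pics/ and viewed, at most 14 in all, crops included, and the job is handed in when it is done.

```bash
mkdir -p pics; ls
python3 - <<'E'
from bench import r
import cv2
s=r.get_state();print(s,r.tip_extent)
for n in("scene","top"):
    c=r.camera(n);cv2.imwrite(f"pics/{n}0.png",c["color"])
    print(n,c["vfov"],c["cx"],c["cy"],c["D"],c["cam_to_world"])
E
```

```text
pics
{'clock': 0.0, 'joints': array([-1.53038310e+00,  3.13442271e-01,  1.49841861e+00,  2.36665235e-05,
        1.33101011e+00, -2.23417267e-01]), 'dq': array([-0.00061308, -0.00011482,  0.00206515,  0.00097383, -0.0005079 ,
       -0.00104243]), 'joint_torque': array([-1.53149977e-03, -4.12270010e+01, -2.59743869e+01, -2.83399650e-04,
        4.07022642e-03, -4.46261993e-06]), 'tcp_pos': array([ 136.88404131, -506.55493831,  210.84600592]), 'eef_rot': array([ 9.91311962e-01,  1.31530170e-01,  6.98483998e-05, -6.35443906e-04]), 'wrist_force': array([0.34171394, 0.14343191, 0.04594482]), 'torque': array([-0.00082281, -0.05581163, -0.00909227]), 'gripper_force': 0.0, 'width': 85.27936243236603} 14.0
scene 49.70551121320316 251.14556443440503 193.04624741201246 [0.02769669 0.         0.         0.         0.        ] [[-1.49081173e-02  7.87333781e-01 -6.16346709e-01 -1.94963600e+02]
 [-9.99885014e-01 -1.00274346e-02  1.13758457e-02  2.69603398e+01]
 [ 2.77621127e-03  6.16445430e-01  7.87392739e-01  1.02137080e+03]
 [ 0.00000000e+00  0.00000000e+00  0.00000000e+00  1.00000000e+00]]
top 56.71547989109134 252.86501227049175 198.37251593284628 [-0.05795675  0.          0.          0.          0.        ] [[-1.96281604e-01  9.46465025e-01 -2.56276196e-01  2.91916562e+02]
 [-9.80544940e-01 -1.90063677e-01  4.90654645e-02  5.31501235e+01]
 [-2.27005015e-03  2.60920975e-01  9.65357494e-01  1.15223624e+03]
 [ 0.00000000e+00  0.00000000e+00  0.00000000e+00  1.00000000e+00]]
```

View pics/scene0.png

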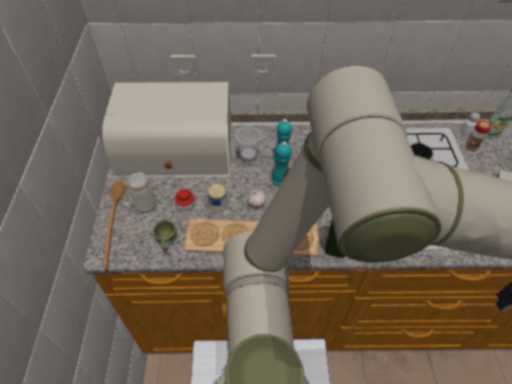

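View pics/top0.png

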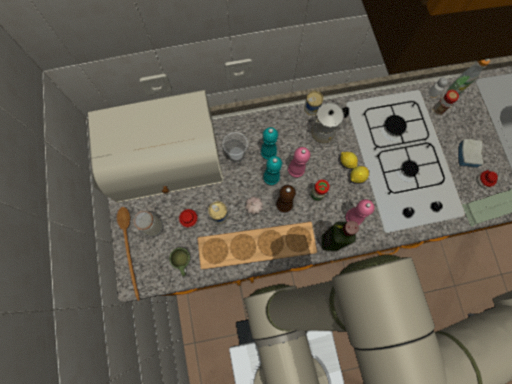

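The top view shows this row, left to right: clip jar (145,222), red timer (188,217), tin (218,211), garlic (255,205), mill (286,197) and spice jar (320,188). The corks are at about (215,251) to (298,239). The oil bottle is at (340,236), at the right (-y) end. I'll zoom in to get exact pixels.

```bash
cat > h.py <<'E'
from bench import r
import cv2, numpy as np
def ray(c,uv):
    f=c["color"].shape[0]/2/np.tan(np.radians(c["vfov"])/2)
    K=np.array([[f,0,c["cx"]],[0,f,c["cy"]],[0,0,1]])
    p=cv2.undistortPoints(np.array([[uv]],float),K,np.array(c["D"],float))[0,0]
    T=np.array(c["cam_to_world"]);return T[:3,3],T[:3,:3]@[p[0],-p[1],-1]
def pt(c,uv,z):
    o,d=ray(c,uv);return (o+d*(z-o[2])/d[2]).round(1)
def crop(c,name,x0,x1,y0,y1,k):
    cv2.imwrite(f"pics/{name}.png",cv2.resize(c["color"][y0:y1,x0:x1],None,fx=k,fy=k,interpolation=cv2.INTER_CUBIC))
def proj(c,P):
    f=c["color"].shape[0]/2/np.tan(np.radians(c["vfov"])/2)
    K=np.array([[f,0,c["cx"]],[0,f,c["cy"]],[0,0,1]])
    T=np.linalg.inv(np.array(c["cam_to_world"]));q=T[:3,:3]@np.array(P,float)+T[:3,3]
    q=q*[1,-1,-1]
    return cv2.projectPoints(q.reshape(1,1,3),np.zeros(3),np.zeros(3),K,np.array(c["D"],float))[0].ravel().round(1)
E
python3 - <<'E'
from h import *
c=r.camera("top");crop(c,"tl",125,235,170,280,5);crop(c,"tr",230,365,170,280,5)
for n,uv,z in [("clip",(145,222),123),("tin",(218,211),72),("mill",(286,189),165),("spice",(321,185),106),("c1",(215,251),16),("c2",(243,247),16),("c3",(270,243),16),("c4",(298,239),16)]:print(n,pt(c,uv,z))
E
```

```text
clip [557.  328.4 123. ]
tin [560.1 112.9  72. ]
mill [562.7 -96.6 165. ]
spice [ 570.2 -214.4  106. ]
c1 [446.9 147.9  16. ]
c2 [442.   57.9  16. ]
c3 [437.6 -29.3  16. ]
c4 [ 432.4 -120.3   16. ]
```

View pics/tl.png

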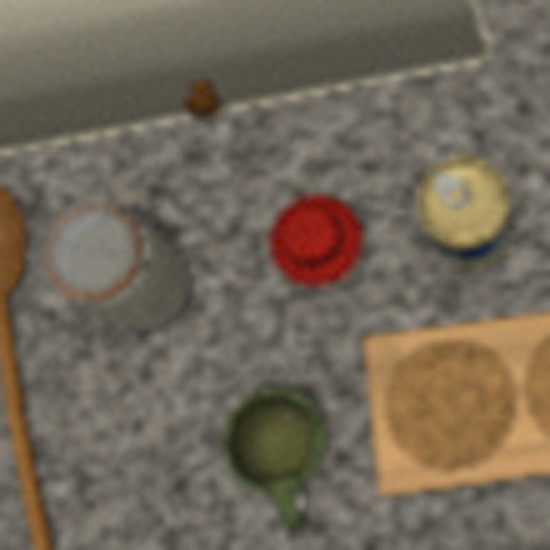

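View pics/tr.png

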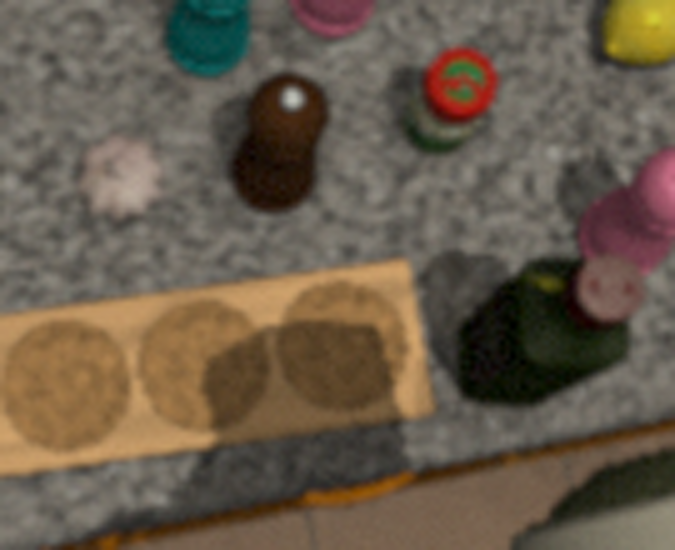

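Run:
```python
from h import *
c=r.camera("top");s=r.camera("scene")
L=lambda X,Y:(125+(X+.5)/5-.5,170+(Y+.5)/5-.5)
R=lambda X,Y:(230+(X+.5)/5-.5,170+(Y+.5)/5-.5)
P={}
for n,uv,z in [("clip",L(95,253),119),("tin",L(464,203),72),("mill",R(293,98),169),("spice",R(461,83),106),("oil",R(608,289),267),("pink",R(668,180),150),("garlic",R(119,176),30),("timer",L(316,240),40)]:print(n,pt(c,uv,z))
C=np.array([pt(c,uv,16)[:2] for uv in [L(451,404),R(66,385),R(205,365),R(343,344)]])
print(C);m=C.mean(0);d=C[0]-C[3];d/=np.hypot(*d);print(m,d,[m+d*k for k in(135,45,-45,-135)],np.arctan2(d[1],d[0])-np.pi/2)
# second view check of tin, clip
crop(s,"s1",115,235,165,255,6)
```

```text
clip [564.3 333.  119. ]
tin [563.  114.2  72. ]
mill [ 559.7 -102.1  169. ]
spice [ 565.9 -215.9  106. ]
oil [ 403.2 -221.1  267. ]
pink [ 473.2 -309.   150. ]
garlic [568.3  -1.3  30. ]
timer [565.7 213.3  40. ]
[[ 448.9  148.2]
 [ 443.4   58.3]
 [ 438.4  -31.5]
 [ 434.1 -121.3]]
[441.2    13.425] [0.05483389 0.99849549] [array([448.6025751 , 148.22189122]), array([443.66752503,  58.35729707]), array([438.73247497, -31.50729707]), array([ 433.7974249 , -121.37189122])] -0.054861405574424316
```

View pics/s1.png

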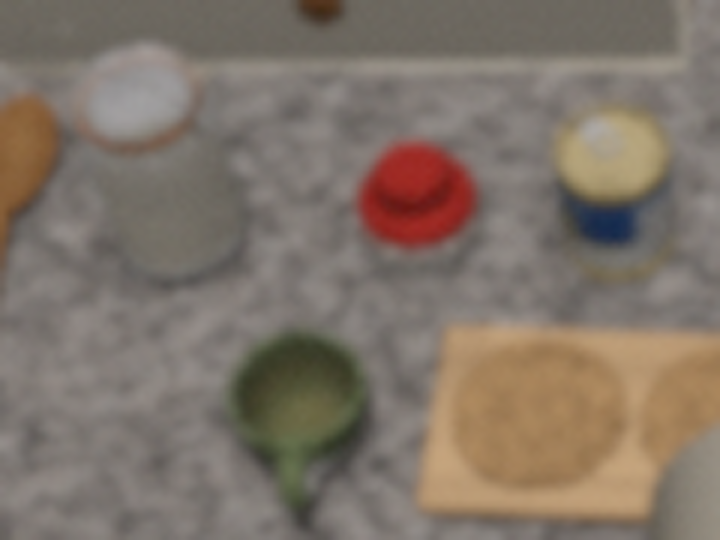

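Scene crop: clip-jar lid at (137,97), tin top at (611,155) and cork 1 at (541,415). I'll cross-check those with rays and write a helper that prints the tool-frame shift to a target.

```bash
cat >> h.py <<'E'
from scipy.spatial.transform import Rotation as Ro
def go(xyz,psi=None):
    s=r.get_state();Q=Ro.from_quat(s["eef_rot"]);d=Q.inv().apply(np.array(xyz)-s["tcp_pos"])
    out=[s["tcp_pos"].round(1),"shift m",(d/1000).round(4)]
    if psi is not None:
        G=Ro.from_matrix([[np.cos(psi),np.sin(psi),0],[np.sin(psi),-np.cos(psi),0],[0,0,-1]])
        out+=["turn",(Q.inv()*G).as_rotvec().round(4)]
    print(*out)
PSI=np.pi/2-.055
E
python3 - <<'E'
from h import *
s=r.camera("scene")
S=lambda X,Y:(115+(X+.5)/6-.5,165+(Y+.5)/6-.5)
for n,uv,z in [("clip",S(137,97),119),("tin",S(611,155),72),("cork1",S(541,415),16)]:print(n,pt(s,uv,z))
t=r.camera("top")
for p in [(125,200),(222,181)]:print("box",pt(t,p,0))
go([137,-507,350]); go([563,114,350],PSI)
E
```

```text
clip [559.5 334.1 119. ]
tin [559.2 114.6  72. ]
cork1 [446.  147.2  16. ]
box [677.3 419.4   0. ]
box [678.5  85.5   0. ]
[ 136.9 -506.8  211.3] shift m [ 1.000e-04  2.000e-04 -1.387e-01]
[ 136.9 -506.8  211.3] shift m [ 0.5733 -0.4882 -0.1386] turn [-2.000e-04 -3.000e-04 -1.252e+00]
```

```bash
python3 -m creep '[[[0,0,-0.05],[0,0,0],0.085],[[0,0,-0.1],[0,0,0],0.085],[[0,0,-0.14],[0,0,0],0.085],[[0,0,-0.14],[0,0,0],0.085],[[0,0,-0.14],[0,0,0],0.085]]'
```

```text
clock: 0.85
tcp_pos: [136.9, -506.9, 351.6]
eef_rot: [0.991, 0.132, -0.0, 0.0]
wrist_force: [-0.2, -0.1, -0.5]
width: 85.1
gripper_force: 0.0
```

```bash
python3 -m creep '[[[0.572,-0.489,0],[0,0,-1.252],0.085],[[0.572,-0.489,0],[0,0,-1.252],0.085],[[0.572,-0.489,0],[0,0,-1.252],0.085],[[0.572,-0.489,0],[0,0,-1.252],0.085],[[0.572,-0.489,0],[0,0,-1.252],0.085],[[0.572,-0.489,0],[0,0,-1.252],0.085],[[0.572,-0.489,0],[0,0,-1.252],0.085],[[0.572,-0.489,0],[0,0,-1.252],0.085],[[0.572,-0.489,0],[0,0,-1.252],0.085],[[0.572,-0.489,0],[0,0,-1.252],0.085],[[0.572,-0.489,0],[0,0,-1.252],0.085],[[0.572,-0.489,0],[0,0,-1.252],0.085]]' 40; python3 -c "
from h import *
go([561,114.4,45],PSI)"
```

```text
clock: 2.05
tcp_pos: [475.9, -9.3, 350.0]
eef_rot: [0.726, 0.687, -0.001, -0.001]
wrist_force: [1.1, -1.6, 0.5]
width: 84.8
gripper_force: 0.0
[475.9  -9.3 350. ] shift m [0.1281 0.0789 0.3049] turn [-0.0023 -0.0004  0.0002]
```

```bash
python3 -m creep '[[[0.128,0.079,0],[0,0,0],0.085],[[0.128,0.079,0],[0,0,0],0.085],[[0.128,0.079,0],[0,0,0],0.085],[[0.128,0.079,0.03],[0,0,0],0.085],[[0.128,0.079,0.08],[0,0,0],0.085],[[0.128,0.079,0.13],[0,0,0],0.085],[[0.128,0.079,0.18],[0,0,0],0.085],[[0.128,0.079,0.22],[0,0,0],0.085],[[0.128,0.079,0.22],[0,0,0],0.085],[[0.128,0.079,0.22],[0,0,0],0.085]]'
python3 - <<'E'
from h import *
go([561,114.4,42],PSI)
t=r.camera("top");s=r.camera("scene");
a=t["color"][130:290,100:380];b=s["color"][100:260,100:380]
cv2.imwrite("pics/chk1.png",cv2.resize(np.vstack([a,b]),None,fx=1.85,fy=1.85))
E
```

```text
clock: 3.05
tcp_pos: [561.4, 111.9, 131.8]
eef_rot: [0.726, 0.687, -0.0, -0.0]
wrist_force: [0.1, 0.4, 0.8]
width: 85.4
gripper_force: 0.0
[561.4 111.9 131.8] shift m [ 0.0025 -0.0005  0.0898] turn [-0.0008 -0.     -0.0001]
```

View pics/chk1.png

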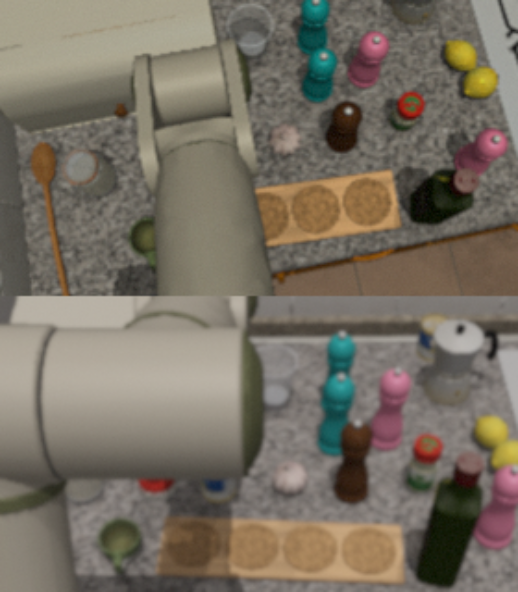

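The gripper is above the tin and nothing is disturbed; in the top half the arm covers the tin at about (195,110). Descend and grip.

```bash
python3 -m creep '[[[0.002,-0.001,0.04],[0,0,0],0.085],[[0.002,-0.001,0.08],[0,0,0],0.085],[[0.002,-0.001,0.09],[0,0,0],0.085],[[0.002,-0.001,0.09],[0,0,0],0.085],[[0.002,-0.001,0.09],[0,0,0],0.045],[[0.002,-0.001,0.09],[0,0,0],0.045],[[0.002,-0.001,0.09],[0,0,0],0.045],[[0.002,-0.001,0.09],[0,0,0],0.045],[[0.002,-0.001,0.09],[0,0,0],0.045],[[0.002,-0.001,0.09],[0,0,0],0.045],[[0.002,-0.001,0.09],[0,0,0],0.045]]' 40; python3 -c "
from h import *
go([447.5,148,62],PSI)"
```

```text
clock: 4.25
tcp_pos: [562.1, 114.0, 44.1]
eef_rot: [0.726, 0.687, 0.002, 0.002]
wrist_force: [-0.1, -0.7, 9.0]
width: 55.0
gripper_force: 40.4
[562.1 114.   44.1] shift m [ 0.0277 -0.1162 -0.0184] turn [ 0.0046 -0.0002  0.    ]
```

```bash
python3 -m creep '[[[0,0,-0.04],[0,0,0],0.045],[[0,0,-0.06],[0,0,0],0.045],[[0.014,-0.05,-0.06],[0,0,0],0.045],[[0.028,-0.1,-0.06],[0,0,0],0.045],[[0.028,-0.116,-0.06],[0,0,0],0.045],[[0.028,-0.116,-0.06],[0,0,0],0.045],[[0.028,-0.116,-0.06],[0,0,0],0.045]]'; python3 -c "
from h import *
go([447.5,148,61],PSI)"
```

```text
clock: 4.95
tcp_pos: [447.2, 148.3, 102.5]
eef_rot: [0.726, 0.687, 0.001, 0.001]
wrist_force: [-0.5, -0.3, -1.4]
width: 54.8
gripper_force: 43.4
[447.2 148.3 102.5] shift m [-0.0003  0.0002  0.0415] turn [ 0.0026 -0.0003  0.0002]
```

```bash
python3 -m creep '[[[0,0,0.02],[0,0,0],0.045],[[0,0,0.035],[0,0,0],0.045],[[0,0,0.04],[0,0,0],0.045],[[0,0,0.041],[0,0,0],0.045],[[0,0,0.041],[0,0,0],0.045]]'
```

```text
clock: 5.45
tcp_pos: [447.0, 148.2, 60.9]
eef_rot: [0.726, 0.687, 0.0, 0.0]
wrist_force: [-0.2, -0.6, -1.2]
width: 54.9
gripper_force: 43.4
```

```bash
python3 -m creep '[[[0,0,0.001],[0,0,0],0.045],[[0,0,0.001],[0,0,0],0.045],[[0,0,0.001],[0,0,0],0.045]]';python3 -m creep '[[[0,0,0.001],[0,0,0],0.045],[[0,0,0.001],[0,0,0],0.045],[[0,0,0.001],[0,0,0],0.045]]'
```

```text
clock: 5.75
tcp_pos: [447.0, 148.4, 60.2]
eef_rot: [0.726, 0.687, 0.001, 0.001]
wrist_force: [0.8, -1.3, 5.6]
width: 54.7
gripper_force: 44.1
clock: 6.05
tcp_pos: [447.3, 148.4, 60.0]
eef_rot: [0.726, 0.687, 0.001, 0.001]
wrist_force: [-1.6, -1.2, 14.9]
width: 54.5
gripper_force: 45.3
```

```bash
python3 -m creep '[[[0,0,-0.001],[0,0,0],0.062],[[0,0,-0.001],[0,0,0],0.075],[[0,0,-0.001],[0,0,0],0.085],[[0,0,-0.001],[0,0,0],0.085],[[0,0,-0.001],[0,0,0],0.085],[[0,0,-0.02],[0,0,0],0.085],[[0,0,-0.07],[0,0,0],0.085],[[0,0,-0.12],[0,0,0],0.085],[[0,0,-0.17],[0,0,0],0.085],[[0,0,-0.22],[0,0,0],0.085],[[0,0,-0.27],[0,0,0],0.085],[[0,0,-0.29],[0,0,0],0.085]]'; python3 -c "
from h import *
go([564,-216,350],PSI)"
```

```text
clock: 7.25
tcp_pos: [446.8, 148.4, 353.0]
eef_rot: [0.726, 0.687, 0.003, 0.002]
wrist_force: [-0.7, 0.1, -0.0]
width: 85.1
gripper_force: 0.0
[446.8 148.4 353. ] shift m [-0.3574  0.137   0.0037] turn [ 0.0068 -0.0008  0.0001]
```

```bash
python3 -m creep '[[[-0.045,0.017,0],[0,0,0],0.085],[[-0.09,0.034,0],[0,0,0],0.085],[[-0.135,0.051,0],[0,0,0],0.085],[[-0.18,0.068,0],[0,0,0],0.085],[[-0.225,0.085,0],[0,0,0],0.085],[[-0.27,0.102,0],[0,0,0],0.085],[[-0.315,0.119,0],[0,0,0],0.085],[[-0.358,0.137,0],[0,0,0],0.085],[[-0.358,0.137,0],[0,0,0],0.085],[[-0.358,0.137,0],[0,0,0],0.085]]'
python3 - <<'E'
from h import *
go([564,-216,97],PSI);print(r.get_state()["joints"].round(3))
t=r.camera("top");s=r.camera("scene")
a=t["color"][130:290,100:380];b=s["color"][100:260,100:380]
cv2.imwrite("pics/chk2.png",cv2.resize(np.vstack([a,b]),None,fx=1.85,fy=1.85))
E
```

```text
clock: 8.25
tcp_pos: [563.3, -217.2, 347.5]
eef_rot: [0.727, 0.687, -0.0, -0.001]
wrist_force: [-0.0, -0.6, 0.3]
width: 85.1
gripper_force: 0.0
[ 563.3 -217.2  347.5] shift m [0.001  0.0009 0.2505] turn [-0.0014 -0.001  -0.0012]
[-0.562  0.459  0.944  0.     1.74  -0.506]
```

View pics/chk2.png

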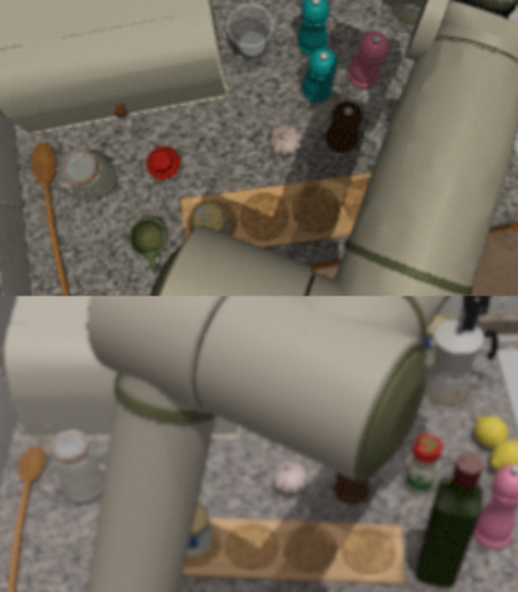

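Tin stands on cork 1, at (211,215) in the upper half. By geometry the forearm passes about 89 mm from the bottle axis. Descend to the spice-jar cap.

```bash
python3 -m creep '[[[0.001,0.001,0.04],[0,0,0],0.085],[[0.001,0.001,0.08],[0,0,0],0.085],[[0.001,0.001,0.12],[0,0,0],0.085],[[0.001,0.001,0.16],[0,0,0],0.085],[[0.001,0.001,0.2],[0,0,0],0.085],[[0.001,0.001,0.23],[0,0,0],0.085],[[0.001,0.001,0.25],[0,0,0],0.085],[[0.001,0.001,0.257],[0,0,0],0.085],[[0.001,0.001,0.257],[0,0,0],0.085],[[0.001,0.001,0.257],[0,0,0],0.085]]'
python3 - <<'E'
from h import *
go([564,-216,90],PSI)
t=r.camera("top");s=r.camera("scene")
b=s["color"][150:260,200:380]
cv2.imwrite("pics/chk3.png",cv2.resize(b,None,fx=3,fy=3))
E
```

```text
clock: 9.35
tcp_pos: [565.1, -215.6, 93.0]
eef_rot: [0.726, 0.688, 0.0, 0.001]
wrist_force: [-0.1, -0.9, 0.4]
width: 85.1
gripper_force: 0.0
[ 565.1 -215.6   93. ] shift m [-0.0005 -0.0011  0.003 ] turn [0.0022 0.0012 0.0007]
```

View pics/chk3.png

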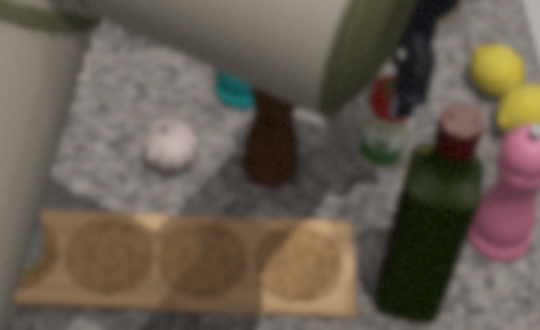

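Run:
```python
from h import *
s=r.camera("scene")
for P in [(564,-216,106),(564,-216,0),(518,-214,85),(518,-214,105)]:
    u=proj(s,P);print(P,((u-[200,150])*3).round(0))
```

```text
(564, -216, 106) [393.  92.]
(564, -216, 0) [377. 158.]
(518, -214, 85) [394. 143.]
(518, -214, 105) [397. 130.]
```

The near finger at (405,85) overlaps the red cap, whose centre by its left edge at 370 is about (400,95). They line up within a few mm, so close.

```bash
python3 -m creep '[[[0,-0.001,0.003],[0,0,0],0.085],[[0,-0.001,0.003],[0,0,0],0.06],[[0,-0.001,0.003],[0,0,0],0.035],[[0,-0.001,0.003],[0,0,0],0.035],[[0,-0.001,0.003],[0,0,0],0.035],[[0,-0.001,0.003],[0,0,0],0.035],[[0,-0.001,0.003],[0,0,0],0.035],[[0,-0.001,0.003],[0,0,0],0.035]]' 40;  python3 -m creep '[[[0,0,-0.04],[0,0,0],0.035],[[0,0,-0.08],[0,0,0],0.035],[[0,0,-0.12],[0,0,0],0.035],[[0,0,-0.14],[0,0,0],0.035],[[0,0,-0.14],[0,0,0],0.035]]'; python3 -c "
from h import *
go([442.5,58,230],PSI)"
```

```text
clock: 10.3
tcp_pos: [563.4, -215.7, 88.4]
eef_rot: [0.726, 0.687, -0.0, -0.0]
wrist_force: [-0.2, -0.5, -0.5]
width: 35.0
gripper_force: 0.0
clock: 10.8
tcp_pos: [564.3, -216.2, 231.7]
eef_rot: [0.726, 0.687, 0.001, 0.003]
wrist_force: [0.8, -0.2, -0.2]
width: 35.3
gripper_force: 0.0
[ 564.3 -216.2  231.7] shift m [ 2.671e-01 -1.367e-01  2.000e-04] turn [0.0052 0.0029 0.0001]
```

Missed: the fingers closed to 35 mm with no force. Look again.

Run:
```python
from h import *
t=r.camera("top");s=r.camera("scene")
a=cv2.resize(t["color"][150:280,260:390],None,fx=3,fy=3);b=cv2.resize(s["color"][150:280,250:380],None,fx=3,fy=3)
cv2.imwrite("pics/chk4.png",np.hstack([a,b]))
```

```text
(no output)
```

View pics/chk4.png

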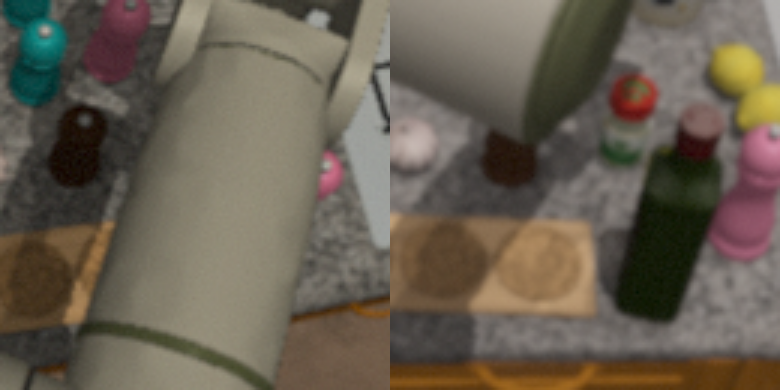

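Jar is still upright, with its cap top at (634,95), right half of the picture. Ray again and compare.

Run:
```python
from h import *
s=r.camera("scene");t=r.camera("top")
print(pt(s,(250+244.5/3-.5,150+92.5/3-.5),106),pt(s,(250+(622-390)/3,150+160/3),0))
print(proj(s,(566,-216,106)),proj(t,(566,-216,106)))
# red mask in scene crop
b=s["color"][150:230,300:345].astype(int);m=(b[...,2]>120)&(b[...,1]<70)&(b[...,0]<70)
ys,xs=np.nonzero(m);print(xs.min()+300,xs.max()+300,ys.min()+150,ys.max()+150,xs.mean()+300,ys.mean()+150)
```

```text
[ 565.  -216.3  106. ] [ 561.5 -221.     0. ]
[330.8 180.1] [321.8 186.2]
328 338 176 186 333.5897435897436 183.5897435897436
```

Run:
```python
from h import *
a=cv2.imread("pics/chk3.png")[0:200,300:480]
cv2.imwrite("pics/chk3z.png",np.clip(cv2.resize(a,None,fx=3,fy=3).astype(float)*1.6,0,255).astype(np.uint8))
```

```text
(no output)
```

View pics/chk3z.png

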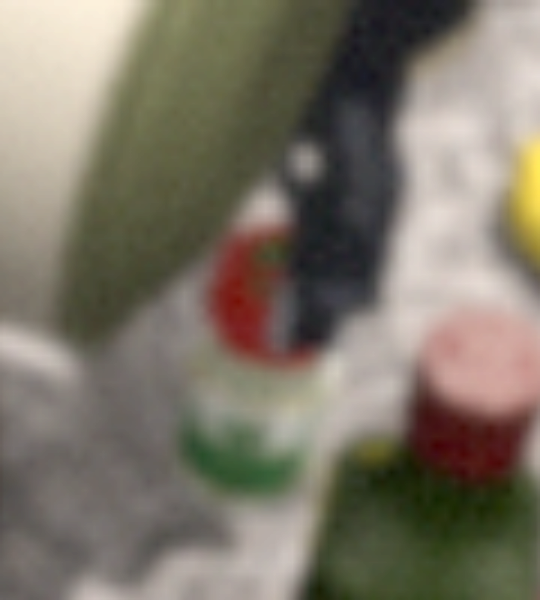

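The finger's lower end at (300,345) shows higher than expected: it projects to a tip about 35 mm above what I assumed, which fits the miss. TCP z=60 is safe either way, since the body would still clear the cap. Retry there.

```bash
python3 -m creep '[[[0,0,0.03],[0,0,0],0.085],[[0,0,0.03],[0,0,0],0.085],[[0,0,0.03],[0,0,0],0.085],[[0,0,0.03],[0,0,0],0.085],[[0,0,0.07],[0,0,0],0.085],[[0,0,0.11],[0,0,0],0.085],[[0,0,0.14],[0,0,0],0.085],[[0,0,0.155],[0,0,0],0.085],[[0,0,0.17],[0,0,0],0.085],[[0,0,0.17],[0,0,0],0.085],[[0,0,0.17],[0,0,0],0.085]]'; python3 -m creep '[[[0,0,0],[0,0,0],0.06],[[0,0,0],[0,0,0],0.045],[[0,0,0],[0,0,0],0.03],[[0,0,0],[0,0,0],0.03],[[0,0,0],[0,0,0],0.03],[[0,0,0],[0,0,0],0.03],[[0,0,0],[0,0,0],0.03],[[0,0,0],[0,0,0],0.03]]'
```

```text
clock: 12.1
tcp_pos: [563.9, -216.0, 59.5]
eef_rot: [0.726, 0.687, 0.0, 0.001]
wrist_force: [-0.4, 0.9, 0.4]
width: 85.0
gripper_force: 0.0
clock: 12.9
tcp_pos: [563.8, -215.9, 59.3]
eef_rot: [0.726, 0.687, 0.0, 0.001]
wrist_force: [-0.0, -0.2, 5.7]
width: 43.3
gripper_force: 40.3
```

Gripped on the cap at 43.3 mm wide. Lift, carry and place.

```bash
python3 -m creep '[[[0,0,-0.02],[0,0,0],0.03],[[0,0,-0.05],[0,0,0],0.03],[[0,0,-0.09],[0,0,0],0.03],[[0,0,-0.13],[0,0,0],0.03],[[0,0,-0.16],[0,0,0],0.03],[[0,0,-0.19],[0,0,0],0.03],[[0,0,-0.19],[0,0,0],0.03]]'; python3 -c "
from h import *
go([442.5,58,250],PSI)"
```

```text
clock: 13.6
tcp_pos: [564.4, -216.2, 252.5]
eef_rot: [0.726, 0.687, 0.001, 0.003]
wrist_force: [0.5, -0.1, -1.5]
width: 43.7
gripper_force: 41.1
[ 564.4 -216.2  252.5] shift m [ 0.2671 -0.1368  0.0007] turn [0.0061 0.0034 0.0001]
```

```bash
python3 -m creep '[[[0.035,-0.015,0],[0,0,0],0.03],[[0.075,-0.037,0],[0,0,0],0.03],[[0.115,-0.058,0],[0,0,0],0.03],[[0.155,-0.079,0],[0,0,0],0.03],[[0.195,-0.1,0],[0,0,0],0.03],[[0.235,-0.12,0],[0,0,0],0.03],[[0.26,-0.133,0],[0,0,0],0.03],[[0.267,-0.136,0],[0,0,0],0.03],[[0.267,-0.136,0],[0,0,0],0.03],[[0.267,-0.136,0],[0,0,0],0.03]]'; python3 -c "
from h import *
go([442.5,58,76],PSI)"
```

```text
clock: 14.6
tcp_pos: [442.5, 57.7, 247.9]
eef_rot: [0.726, 0.687, -0.0, -0.0]
wrist_force: [0.4, -0.0, -1.2]
width: 43.0
gripper_force: 41.3
[442.5  57.7 247.9] shift m [3.000e-04 1.000e-04 1.719e-01] turn [-0.0008  0.0002 -0.0005]
```

```bash
python3 -m creep '[[[0,0,0.04],[0,0,0],0.03],[[0,0,0.08],[0,0,0],0.03],[[0,0,0.12],[0,0,0],0.03],[[0,0,0.15],[0,0,0],0.03],[[0,0,0.162],[0,0,0],0.03],[[0,0,0.168],[0,0,0],0.03],[[0,0,0.17],[0,0,0],0.03],[[0,0,0.171],[0,0,0],0.03],[[0,0,0.171],[0,0,0],0.03]]'; python3 -m creep '[[[0,0,0.001],[0,0,0],0.03],[[0,0,0.002],[0,0,0],0.03],[[0,0,0.002],[0,0,0],0.03]]'
```

```text
clock: 15.5
tcp_pos: [442.8, 58.2, 78.0]
eef_rot: [0.726, 0.687, 0.0, 0.0]
wrist_force: [0.2, 0.0, -0.3]
width: 43.0
gripper_force: 41.4
clock: 15.8
tcp_pos: [442.3, 58.4, 75.5]
eef_rot: [0.726, 0.687, 0.0, 0.0]
wrist_force: [0.2, -1.0, -1.1]
width: 43.5
gripper_force: 41.4
```

```bash
python3 -m creep '[[[0,0,0.001],[0,0,0],0.03],[[0,0,0.002],[0,0,0],0.03],[[0,0,0.002],[0,0,0],0.03]]'
```

```text
clock: 16.1
tcp_pos: [442.9, 58.4, 75.1]
eef_rot: [0.726, 0.688, 0.0, 0.001]
wrist_force: [-4.7, 0.0, 18.9]
width: 42.9
gripper_force: 43.0
```

```bash
python3 -m creep '[[[0,0,-0.002],[0,0,0],0.055],[[0,0,-0.002],[0,0,0],0.07],[[0,0,-0.002],[0,0,0],0.085],[[0,0,-0.002],[0,0,0],0.085],[[0,0,-0.002],[0,0,0],0.085],[[0,0,-0.03],[0,0,0],0.085],[[0,0,-0.07],[0,0,0],0.085],[[0,0,-0.12],[0,0,0],0.085],[[0,0,-0.16],[0,0,0],0.085],[[0,0,-0.18],[0,0,0],0.085],[[0,0,-0.18],[0,0,0],0.085]]'; python3 -c "
from h import *
go([562,333.5,250],PSI)"
```

```text
clock: 17.2
tcp_pos: [443.3, 58.3, 255.8]
eef_rot: [0.726, 0.687, 0.002, 0.002]
wrist_force: [-0.5, 0.9, -0.3]
width: 85.0
gripper_force: 0.0
[443.3  58.3 255.8] shift m [0.2813 0.1034 0.0063] turn [0.0053 0.0004 0.    ]
```

```bash
python3 -m creep '[[[0.045,0.016,0],[0,0,0],0.085],[[0.09,0.033,0],[0,0,0],0.085],[[0.135,0.05,0],[0,0,0],0.085],[[0.18,0.066,0],[0,0,0],0.085],[[0.225,0.083,0],[0,0,0],0.085],[[0.26,0.096,0],[0,0,0],0.085],[[0.281,0.104,0],[0,0,0],0.085],[[0.281,0.104,0],[0,0,0],0.085],[[0.281,0.104,0.03],[0,0,0],0.085],[[0.281,0.104,0.07],[0,0,0],0.085],[[0.281,0.104,0.07],[0,0,0],0.085],[[0.281,0.104,0.07],[0,0,0],0.085]]'
python3 - <<'E'
from h import *
go([562,333.5,55],PSI)
t=r.camera("top");s=r.camera("scene")
a=cv2.resize(t["color"][160:280,110:310],None,fx=3,fy=3)[:,:390];b=cv2.resize(s["color"][150:270,100:230],None,fx=3,fy=3)
cv2.imwrite("pics/chk5.png",np.hstack([a,b]))
E
```

```text
clock: 18.4
tcp_pos: [561.6, 332.6, 183.8]
eef_rot: [0.726, 0.687, -0.0, -0.0]
wrist_force: [-0.4, 0.6, 0.9]
width: 85.0
gripper_force: 0.0
[561.6 332.6 183.8] shift m [0.0009 0.0005 0.1288] turn [-0.0007  0.0004 -0.0006]
```

View pics/chk5.png

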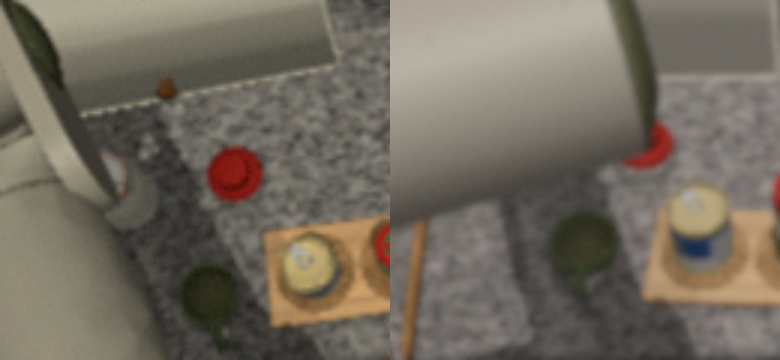

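The tin stands on its cork at (310,263). The jar is hidden by the arm, its lid edge at (115,175). Descend slowly while watching the force.

```bash
python3 -m creep '[[[0.001,0,0.03],[0,0,0],0.085],[[0.001,0,0.05],[0,0,0],0.085],[[0.001,0,0.06],[0,0,0],0.085],[[0.001,0,0.07],[0,0,0],0.085],[[0.001,0,0.08],[0,0,0],0.085],[[0.001,0,0.085],[0,0,0],0.085]]'; python3 -m creep '[[[0,0,0.01],[0,0,0],0.085],[[0,0,0.02],[0,0,0],0.085],[[0,0,0.03],[0,0,0],0.085],[[0,0,0.04],[0,0,0],0.085],[[0,0,0.043],[0,0,0],0.085],[[0,0,0.043],[0,0,0],0.085]]'; python3 -m creep '[[[0,0,0],[0,0,0],0.07],[[0,0,0],[0,0,0],0.06],[[0,0,0],[0,0,0],0.055],[[0,0,0],[0,0,0],0.055],[[0,0,0],[0,0,0],0.055],[[0,0,0],[0,0,0],0.055]]' 60
```

```text
clock: 19.1
tcp_pos: [561.7, 334.2, 98.2]
eef_rot: [0.726, 0.687, 0.0, 0.0]
wrist_force: [0.1, -0.5, -0.6]
width: 84.9
gripper_force: 0.0
clock: 19.7
tcp_pos: [561.5, 334.2, 54.8]
eef_rot: [0.726, 0.687, -0.0, -0.0]
wrist_force: [0.0, -0.7, 0.4]
width: 85.1
gripper_force: 0.0
clock: 20.3
tcp_pos: [562.4, 334.5, 57.3]
eef_rot: [0.726, 0.687, 0.001, 0.001]
wrist_force: [0.2, -2.0, 7.4]
width: 60.5
gripper_force: 62.1
```

```bash
python3 -m creep '[[[0,0,0],[0,0,0],0.055],[[0,0,0],[0,0,0],0.055]]'; python3 -c "
from h import *
s=r.get_state();print(s['torque'],s['wrist_force'],s['width'])
im=r.camera('top')['color'];cv2.imwrite('pics/x.png',im)
import numpy as np
t=r.camera('top')
for P in [(562,334,119),(562,334,0),(562,300,0)]:print(proj(t,P))
"
```

```text
clock: 20.5
tcp_pos: [562.4, 334.4, 57.3]
eef_rot: [0.726, 0.687, 0.001, 0.001]
wrist_force: [-0.4, -1.0, 8.6]
width: 61.1
gripper_force: 62.1
[-0.12433555  0.27412016  0.06079472] [-0.38122224 -1.04060648  8.55083323] 61.082128563667304
[143.3 221. ]
[154.1 228.2]
[164.3 226.2]
```

Width 61 suggests the pads are on the shoulder rather than the body. Open, go 12 mm lower and regrip.

```bash
python3 -m creep '[[[0,0,0],[0,0,0],0.085],[[0,0,0],[0,0,0],0.085],[[0,0,0],[0,0,0],0.085],[[0,0,0.004],[0,0,0],0.085],[[0,0,0.008],[0,0,0],0.085],[[0,0,0.012],[0,0,0],0.085],[[0,0,0.012],[0,0,0],0.085]]'; python3 -m creep '[[[0,0,0],[0,0,0],0.07],[[0,0,0],[0,0,0],0.06],[[0,0,0],[0,0,0],0.055],[[0,0,0],[0,0,0],0.055],[[0,0,0],[0,0,0],0.055],[[0,0,0],[0,0,0],0.055],[[0,0,0],[0,0,0],0.055],[[0,0,0],[0,0,0],0.055]]' 60
```

```text
clock: 21.3
tcp_pos: [561.2, 334.1, 42.4]
eef_rot: [0.726, 0.687, -0.001, -0.0]
wrist_force: [-0.5, 0.4, -0.8]
width: 84.8
gripper_force: 0.0
clock: 22.1
tcp_pos: [562.1, 334.4, 44.6]
eef_rot: [0.726, 0.687, 0.001, 0.0]
wrist_force: [-0.8, -0.2, 5.6]
width: 64.2
gripper_force: 64.6
```

Better: 64.2 mm. Lift and carry.

```bash
python3 -m creep '[[[0,0,-0.015],[0,0,0],0.055],[[0,0,-0.04],[0,0,0],0.055],[[0,0,-0.075],[0,0,0],0.055],[[0,0,-0.11],[0,0,0],0.055],[[0,0,-0.14],[0,0,0],0.055],[[0,0,-0.17],[0,0,0],0.055],[[0,0,-0.185],[0,0,0],0.055],[[0,0,-0.185],[0,0,0],0.055]]'; python3 -c "
from h import *
go([437.5,-32,228],PSI)"
```

```text
clock: 22.9
tcp_pos: [562.1, 334.5, 231.3]
eef_rot: [0.726, 0.687, 0.002, 0.001]
wrist_force: [-0.1, 0.6, -4.6]
width: 64.1
gripper_force: 68.0
[562.1 334.5 231.3] shift m [-0.3728 -0.1043  0.0022] turn [ 0.0039 -0.0018  0.0001]
```

```bash
python3 -m creep '[[[-0.03,-0.008,0],[0,0,0],0.055],[[-0.068,-0.019,0],[0,0,0],0.055],[[-0.108,-0.03,0],[0,0,0],0.055],[[-0.148,-0.041,0],[0,0,0],0.055],[[-0.188,-0.053,0],[0,0,0],0.055],[[-0.228,-0.064,0],[0,0,0],0.055],[[-0.268,-0.075,0],[0,0,0],0.055],[[-0.308,-0.086,0],[0,0,0],0.055],[[-0.34,-0.095,0],[0,0,0],0.055],[[-0.362,-0.101,0],[0,0,0],0.055],[[-0.373,-0.104,0],[0,0,0],0.055],[[-0.373,-0.104,0],[0,0,0],0.055]]'; python3 -m creep '[[[0,0,0],[0,0,0],0.055],[[0,0,0],[0,0,0],0.055]]'; python3 -c "
from h import *
go([437.5,-32,61],PSI)"
```

```text
clock: 24.1
tcp_pos: [436.8, -33.0, 227.9]
eef_rot: [0.727, 0.687, -0.0, -0.001]
wrist_force: [-0.3, 0.6, -4.0]
width: 64.2
gripper_force: 68.2
clock: 24.3
tcp_pos: [437.5, -31.5, 228.2]
eef_rot: [0.726, 0.688, 0.0, -0.0]
wrist_force: [-0.1, 0.1, -4.0]
width: 63.7
gripper_force: 68.2
[437.5 -31.5 228.2] shift m [-5.000e-04  1.000e-04  1.672e-01] turn [-0.0003 -0.0004  0.0012]
```

```bash
python3 -m creep '[[[0,0,0.04],[0,0,0],0.055],[[0,0,0.08],[0,0,0],0.055],[[0,0,0.12],[0,0,0],0.055],[[0,0,0.145],[0,0,0],0.055],[[0,0,0.158],[0,0,0],0.055],[[0,0,0.163],[0,0,0],0.055],[[0,0,0.166],[0,0,0],0.055],[[0,0,0.167],[0,0,0],0.055],[[0,0,0.167],[0,0,0],0.055]]'; python3 -m creep '[[[0,0,0.001],[0,0,0],0.055],[[0,0,0.002],[0,0,0],0.055],[[0,0,0.002],[0,0,0],0.055]]'
```

```text
clock: 25.2
tcp_pos: [437.7, -32.4, 61.9]
eef_rot: [0.726, 0.687, 0.0, 0.0]
wrist_force: [-0.6, 0.4, -3.9]
width: 64.1
gripper_force: 68.2
clock: 25.5
tcp_pos: [437.8, -32.8, 60.6]
eef_rot: [0.726, 0.687, 0.0, 0.001]
wrist_force: [-2.7, -0.7, 8.8]
width: 64.2
gripper_force: 69.5
```

```bash
python3 -m creep '[[[0,0,-0.001],[0,0,0],0.07],[[0,0,-0.001],[0,0,0],0.08],[[0,0,-0.001],[0,0,0],0.085],[[0,0,-0.001],[0,0,0],0.085],[[0,0,-0.001],[0,0,0],0.085],[[0,0,-0.001],[0,0,0],0.085],[[0,0,-0.02],[0,0,0],0.085],[[0,0,-0.06],[0,0,0],0.085],[[0,0,-0.11],[0,0,0],0.085],[[0,0,-0.16],[0,0,0],0.085],[[0,0,-0.19],[0,0,0],0.085],[[0,0,-0.19],[0,0,0],0.085]]'; python3 -c "
from h import *
go([558,-102,250],PSI)"
```

```text
clock: 26.7
tcp_pos: [438.7, -32.9, 253.3]
eef_rot: [0.726, 0.687, 0.002, 0.003]
wrist_force: [0.7, 0.1, 0.1]
width: 84.6
gripper_force: 0.0
[438.7 -32.9 253.3] shift m [-0.0624  0.1229  0.0043] turn [0.0075 0.0022 0.0001]
```

```bash
python3 -m creep '[[[-0.02,0.04,0],[0,0,0],0.085],[[-0.04,0.08,0],[0,0,0],0.085],[[-0.062,0.123,0],[0,0,0],0.085],[[-0.062,0.123,0],[0,0,0],0.085],[[-0.062,0.123,0],[0,0,0],0.085],[[-0.062,0.123,0.03],[0,0,0],0.085],[[-0.062,0.123,0.05],[0,0,0],0.085],[[-0.062,0.123,0.05],[0,0,0],0.085],[[-0.062,0.123,0.05],[0,0,0],0.085]]'
python3 - <<'E'
from h import *
go([558,-102,102],PSI)
t=r.camera("top");s=r.camera("scene")
a=cv2.resize(t["color"][160:280,190:320],None,fx=3,fy=3);b=cv2.resize(s["color"][150:270,190:320],None,fx=3,fy=3)
cv2.imwrite("pics/chk6.png",np.hstack([a,b]))
for P in [(558,-102,170),(558,-102,141),(515,-102,200)]:print(P,((proj(s,P)-[190,150])*3+[390,0]).round(),((proj(t,P)-[190,160])*3).round())
E
```

```text
clock: 27.6
tcp_pos: [556.4, -100.7, 200.5]
eef_rot: [0.726, 0.688, 0.0, 0.0]
wrist_force: [0.3, 0.3, 0.1]
width: 85.2
gripper_force: 0.0
[ 556.4 -100.7  200.5] shift m [-0.0012  0.0016  0.0985] turn [0.0009 0.0003 0.0005]
(558, -102, 170) [700.  53.] [295.  89.]
(558, -102, 141) [697.  74.] [292.  98.]
(515, -102, 200) [706.  67.] [308. 124.]
```

View pics/chk6.png

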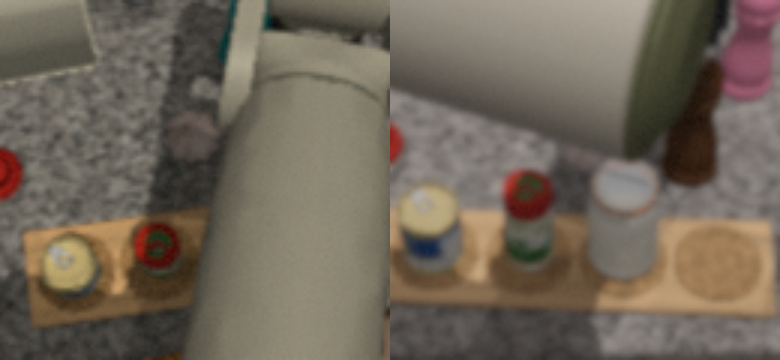

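Tin, spice jar and clip jar all stand on their corks, at about (430,235), (528,230) and (622,235). The mill is at (700,120) under the gripper. Descend onto its head.

```bash
python3 -m creep '[[[-0.001,0.002,0.03],[0,0,0],0.085],[[-0.001,0.002,0.06],[0,0,0],0.085],[[-0.001,0.002,0.08],[0,0,0],0.085],[[-0.001,0.002,0.09],[0,0,0],0.085],[[-0.001,0.002,0.098],[0,0,0],0.085],[[-0.001,0.002,0.098],[0,0,0],0.085]]'; python3 -m creep '[[[0,0,0],[0,0,0],0.07],[[0,0,0],[0,0,0],0.055],[[0,0,0],[0,0,0],0.035],[[0,0,0],[0,0,0],0.035],[[0,0,0],[0,0,0],0.035],[[0,0,0],[0,0,0],0.035],[[0,0,0],[0,0,0],0.035],[[0,0,0],[0,0,0],0.035],[[0,0,0],[0,0,0],0.035]]' 60
```

```text
clock: 28.3
tcp_pos: [558.7, -102.3, 101.6]
eef_rot: [0.726, 0.687, 0.0, 0.0]
wrist_force: [0.9, 0.1, 0.1]
width: 85.2
gripper_force: 0.0
clock: 29.2
tcp_pos: [559.1, -102.6, 102.8]
eef_rot: [0.726, 0.687, 0.0, 0.001]
wrist_force: [-1.5, -0.3, 6.5]
width: 45.6
gripper_force: 60.7
```

```bash
python3 -m creep '[[[0,0,-0.015],[0,0,0],0.035],[[0,0,-0.04],[0,0,0],0.035],[[0,0,-0.06],[0,0,0],0.035],[[0,0,-0.06],[0,0,0],0.035]]'; python3 -c "
from h import *
go([432.5,-122,161],PSI)"
```

```text
clock: 29.6
tcp_pos: [559.8, -102.7, 164.1]
eef_rot: [0.726, 0.687, 0.001, 0.002]
wrist_force: [0.4, -0.8, -1.3]
width: 46.2
gripper_force: 61.8
[ 559.8 -102.7  164.1] shift m [-0.0263 -0.1261  0.0025] turn [0.005  0.0017 0.0001]
```

```bash
python3 -m creep '[[[-0.006,-0.03,0],[0,0,0],0.035],[[-0.013,-0.065,0],[0,0,0],0.035],[[-0.021,-0.1,0],[0,0,0],0.035],[[-0.026,-0.12,0],[0,0,0],0.035],[[-0.026,-0.126,0],[0,0,0],0.035],[[-0.026,-0.126,0],[0,0,0],0.035],[[-0.026,-0.126,0],[0,0,0],0.035],[[-0.026,-0.126,0],[0,0,0],0.035]]'
python3 - <<'E'
from h import *
go([432.5,-122,119],PSI)
t=r.camera("top");s=r.camera("scene")
a=cv2.resize(t["color"][160:280,260:390],None,fx=3,fy=3);b=cv2.resize(s["color"][150:270,250:380],None,fx=3,fy=3)
cv2.imwrite("pics/chk7.png",np.hstack([a,b]))
for P in [(432.5,-122,50),(432.5,-122,16)]:print(P,((proj(s,P)-[250,150])*3+[390,0]).round(),((proj(t,P)-[260,160])*3).round())
E
```

```text
clock: 30.4
tcp_pos: [432.1, -121.2, 161.1]
eef_rot: [0.726, 0.688, 0.0, -0.0]
wrist_force: [0.3, -0.4, -1.9]
width: 46.0
gripper_force: 62.1
[ 432.1 -121.2  161.1] shift m [-0.0008  0.0005  0.0421] turn [-0.0001 -0.0001  0.0006]
(432.5, -122, 50) [541. 241.] [119. 232.]
(432.5, -122, 16) [538. 260.] [116. 237.]
```

View pics/chk7.png

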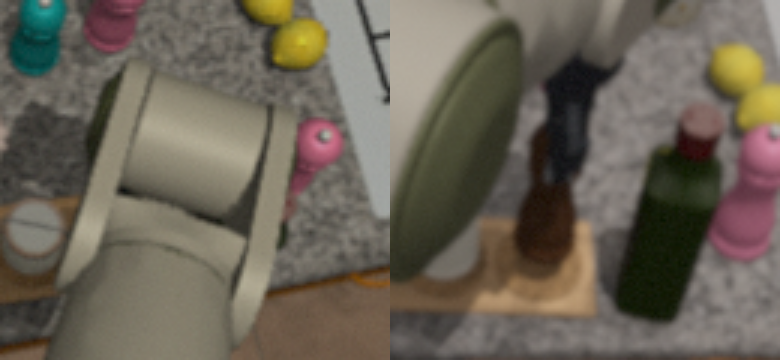

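The mill hangs over the right cork, its base at (545,240), clear of the bottle. Lower it.

```bash
python3 -m creep '[[[-0.001,0.001,0.02],[0,0,0],0.035],[[-0.001,0.001,0.034],[0,0,0],0.035],[[-0.001,0.001,0.039],[0,0,0],0.035],[[-0.001,0.001,0.041],[0,0,0],0.035],[[-0.001,0.001,0.041],[0,0,0],0.035]]'; python3 -m creep '[[[0,0,0.001],[0,0,0],0.035],[[0,0,0.002],[0,0,0],0.035],[[0,0,0.002],[0,0,0],0.035]]'
```

```text
clock: 31.0
tcp_pos: [432.6, -122.4, 120.7]
eef_rot: [0.726, 0.687, 0.0, 0.0]
wrist_force: [0.3, 0.3, -1.1]
width: 45.7
gripper_force: 62.1
clock: 31.3
tcp_pos: [432.6, -122.5, 118.9]
eef_rot: [0.726, 0.687, 0.0, 0.001]
wrist_force: [-0.4, 0.5, 1.9]
width: 45.7
gripper_force: 62.4
```

```bash
python3 -m creep '[[[0,0,0.001],[0,0,0],0.035],[[0,0,0.001],[0,0,0],0.035]]'; python3 -m creep '[[[0,0,0],[0,0,0],0.055],[[0,0,0],[0,0,0],0.065],[[0,0,0],[0,0,0],0.085],[[0,0,0],[0,0,0],0.085],[[0,0,0],[0,0,0],0.085],[[0,0,-0.03],[0,0,0],0.085],[[0,0,-0.07],[0,0,0],0.085],[[0,0,-0.12],[0,0,0],0.085],[[0,0,-0.17],[0,0,0],0.085],[[0,0,-0.22],[0,0,0],0.085],[[0,0,-0.23],[0,0,0],0.085]]';  python3 -c "
from h import *
go([470,330,348])"
```

```text
clock: 31.5
tcp_pos: [432.9, -122.7, 118.8]
eef_rot: [0.726, 0.687, 0.0, 0.001]
wrist_force: [-2.5, 1.3, 12.4]
width: 45.5
gripper_force: 63.5
clock: 32.6
tcp_pos: [433.3, -122.8, 352.6]
eef_rot: [0.726, 0.687, 0.001, 0.004]
wrist_force: [-0.2, -0.6, 0.7]
width: 84.8
gripper_force: 0.0
[ 433.3 -122.8  352.6] shift m [0.4542 0.0118 0.0028]
```

```bash
python3 -m creep '[[[0.454,0.012,0],[0,0,0],0.085],[[0.454,0.012,0],[0,0,0],0.085],[[0.454,0.012,0],[0,0,0],0.085],[[0.454,0.012,0],[0,0,0],0.085],[[0.454,0.012,0],[0,0,0],0.085],[[0.454,0.012,0],[0,0,0],0.085],[[0.454,0.012,0],[0,0,0],0.085],[[0.454,0.012,0],[0,0,0],0.085],[[0.454,0.012,0],[0,0,0],0.085],[[0.454,0.012,0],[0,0,0],0.085],[[0.454,0.012,0],[0,0,0],0.085],[[0.454,0.012,0],[0,0,0],0.085]]'
python3 - <<'E'
from h import *
t=r.camera("top")
crop(t,"end",190,350,170,280,5)
Z={"mill":(432.5,-122,186),"clip":(437.5,-32,135),"spice":(442.5,58,122),"tin":(447.5,148,88),"oil":(403,-221,267)}
for n,P in Z.items():print(n,((proj(t,P)-[190,170])*5).round())
E
```

```text
clock: 33.8
tcp_pos: [469.4, 329.4, 347.1]
eef_rot: [0.727, 0.687, -0.0, 0.0]
wrist_force: [0.4, -0.4, 1.3]
width: 84.9
gripper_force: 0.0
mill [580. 298.]
clip [413. 336.]
spice [260. 360.]
tin [112. 390.]
oil [806. 288.]
```

View pics/end.png

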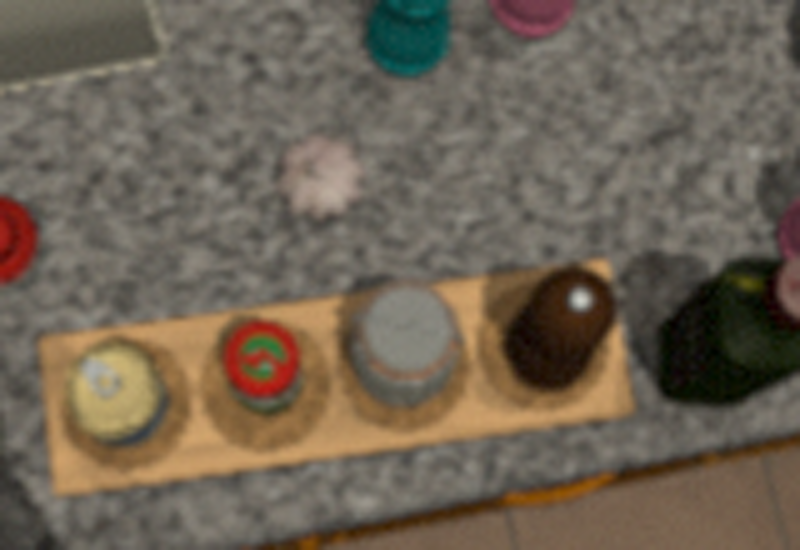

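The picture shows the mill button at (581,298), clip lid at (409,330), spice cap at (262,360) and tin top at (117,391). Each is within about 7 px (4 mm) of its predicted centre, all stand upright and the bottle is unmoved.

```bash
python3 -c "
from bench import r
print(r.sign_off())"
```

```text
the job is handed in; nothing more can be done
None
```

The job is handed in at about 34 s on the clock: from the bottle end the corks carry the mill, clip-top jar, spice jar and tin, each upright and within about 5 mm of its cork's centre in the last picture, with the oil bottle not visibly moved; the judge returned no verdict.

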